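# Make up two dental laboratory case pans

### The arm

A 7-joint arm with a two-finger parallel gripper is mounted at the origin on the work surface. World frame = base frame: x ahead of the robot, y to its left, z up, the work surface at z = 0. Lengths are in m, angles in rad, forces in N, time in s.
With the tool pointing down it reaches from about 0.4 to 0.85 m from the base axis. Payload 10.4 kg.
Tool frame: the origin (TCP) lies midway between the tips of the shut fingers; the grasp point (between the pads) lies behind it (robot.grasp_offset is the z of the grasp point in the tool frame, in m); z points along the fingers, y is the line along which they close (so a half turn about z gives the same grasp; the last joint's range is limited). The gripper opens to 85 mm and grips with 20 to 120 N. Pads are 22 mm wide; open, the fingers measure 114 mm over their backs; the gripper's body (76 mm by 85 mm) begins 54 mm behind the grasp point. The pads swing forward as they close: fully open they stand 13 mm farther back than shut.
Start: joints at [1.31, 0.332, -0.065, 1.46, 0.022, 1.35, -0.088], TCP at [0.147, -0.607, 0.231] pointing down, gripper open.
Joint ranges: [-2.6, 2.6], [-0.5, 2.12], [-1.47, 1.34], [0.16, 2.42], [-1.27, 4.41], [0.06, 2.06], [-2.6, 2.6]. Speed limits (rad/s): [2.22, 2.22, 2.79, 2.79, 3.14, 3.14, 3.14].

### API

Orientations are given as a unit quaternion [w, x, y, z].
In Python, from plant import robot gives the robot as it stands.
- The arm moves only by the tool carry_out, never from a script. Its argument "rows" is a list that holds one entry, the list of rows, each a list of 4 numbers: the shift along the tool's x, y, z in cm, then the turn about the tool's z in degrees. A call has exactly 5 rows; each row is the pose to reach, as a shift and turn from the pose commanded when the call began, along the tool's axes at that moment; what a row does not reach only later rows make up. A row lasts 1/10 s, in which the tool goes at most 50 mm and 8.59 degrees, less where a joint would pass 70% of its speed; a pose out of reach is approached as far as the arm can. A call with a gripper value outside its range is refused whole. "hand" is the finger opening in cm, from 0 to 8.54, set as the call begins (left out, the last holds). The fingers move at their own pace and stop on an object; "grip_force" is the grip in N (left out, the last holds). Time passes only in rows, so rows that repeat a pose let the fingers close, or fill a call up. It gives the time, the measured TCP pose, the force, the opening and the grip force at its end, in the units of the state.
- robot.state(): the state, without advancing time (a new reading comes with each control period).
- robot.get_image(name): name is "scene" or "top"; returns the picture (384x512x3 uint8, red, green, blue); there is no depth.
- robot.camera_info(name): a dict with "fx", "fy", "cx", "cy" (pixels), "view" (4x4, takes a point from world to camera coordinates). Camera axes: x right, y up, looking along -z (the intrinsics and any distortion apply to the point x, -y, -z); pixel columns grow to the right and rows downward; lengths in m; the calibration is good to about 2 mm. A picture is of the moment at which its call begins. camera_info takes no time and is no camera call.
- robot.finish_job(): hands the job in; it is judged then, once.
The state is a dict: "time": time; "joint_pos": joint angles; "joint_vel": joint speeds; "joint_efforts": joint torques, N m; "eef_pos": TCP position; "tcp_rot": TCP orientation; "force": force on the tool from outside, world axes, zero at the start; "moment": the same for the moment, N m; "grip_width": finger opening in m; "finger_force": force on a finger pad.
Only numpy, scipy, OpenCV 4.12 (cv2) and the standard library are available. Lean on these libraries where they do the work, as an engineer would, in place of code of your own. Each camera call takes 0.05 s, during which the arm holds its last target. There are 200 camera calls.

### The job

Make up two cases from the stock on the bench: the denture case goes in the two-compartment pan, the upper and the lower full-arch stone models, one in each compartment; the crown case goes in the three-compartment pan, the short quadrant model in the wide compartment, and the narrow casting ring and the rubber crucible former in the two narrow compartments, one in each, whichever way round. Everything stands upright, flat on the floor of its own compartment; set the brittle stone models down gently, without dropping or banging them. Leave the wide casting ring and the spirit burner standing where they are.

Things in the scene. Friction and masses are not known exactly. Their poses are not given: they have to be found in the camera images.
- two_pan: Two-compartment grey plastic case pan, loose, 0.45 kg: 205 x 137 mm plus a 5 mm rim lip, 25 mm high, walls and floor 3 mm thick. Origin: centre of underside; x along the long side, y the short. One divider (3 mm thick, top 20 mm above the underside) along y through the centre: two equal compartments 98 mm (x) by 131 mm (y), centred at x = -50 and +50 mm, y = 0.
- three_pan: Three-compartment grey plastic case pan, loose, 0.45 kg: 205 x 137 mm plus a 5 mm rim lip, 25 mm high, walls and floor 3 mm thick. Origin: centre of underside; x along the long side, y the short. T of dividers (3 mm, top at 20 mm): wide compartment 80 (x) by 131 mm (y) centred at x = -60, y = 0; two narrow ones 116 by 64 mm centred at x = +41, y = +34 and -34 mm.
- upper_model: Upper full-arch model, cream dental stone, 140 g: D-shaped solid base with filled palate, horseshoe of teeth; 54 (x) by 58 (y) mm, base 17, tooth tips 34 mm high. Origin: centre of underside; rounded front towards +x, straight back edge at x = -27. Base sides flat, parallel, 58 mm apart from x = -27 to -2: grip there (x = -10), closing along y.
- lower_model: Lower full-arch model, same stone, 110 g: horseshoe base open in the middle and back (26 mm tongue gap), horseshoe of teeth; 54 (x) by 58 (y) mm, base 17, tooth tips 34 mm high. Origin: centre of underside's outline; rounded front towards +x, leg ends at x = -27. Leg sides flat, parallel, 58 mm apart from x = -27 to -2: grip there (x = -10), closing along y.
- quadrant_model: Quadrant model, same stone, 70 g: short straight block with one row of five teeth and a thin stump; base 56 (x) by 26 (y) by 19 mm high, tooth tips 34 mm high. Origin: centre of underside, z up. Grip across the 26 mm width (closing along y).
- narrow_ring: Narrow casting ring: plain steel tube on end, 40 mm outside diameter, 2 mm wall, 45 mm high, 80 g. Origin: centre of its lower end, z along its axis.
- wide_ring: Wide casting ring: plain steel tube on end, 62 mm outside diameter, 55 mm high, 170 g. It stays in stock, where it stands. Origin: centre of its lower end, z along its axis.
- former: Crucible former: black rubber, 50 g, round base 46 mm in diameter and 20 mm high, with a step and blunt cone on top, 36 mm high in all. Grip across the round base. Origin: centre of underside, z along its axis.
- burner: Spirit burner: squat pale glass flask 58 mm in diameter with brass collar and steel cap, 71 mm high, 160 g, loose. Not part of the job. Origin: centre of underside, z up.
There are look-alikes about, which are no part of the job. Leave any green look-alike of the upper_model alone.

How it is judged:
By the outcome, as a careful person would: the job done as asked, in the order asked, and still so for the second after the job is handed in, with the robot touching nothing.
It also fails if it takes over 125 s, if anything falls off the work surface, if the arm or the gripper's body presses on something with over 40 N, if the wrist force passes 120 N, or if a joint passes its speed limit or range.

## Working session

There is one attempt and no reset: what is moved stays moved. The work goes in short steps, Python scripts to look and compute and a tool call to move; the robot and the scene stay as the last step left them, time stands still between calls to the robot, and variables do not carry over. Pictures are saved under pics/ and viewed, at most 16 in all, crops included, and the job is handed in when it is done.

Besides the shell and the picture viewer there is one more tool, called after "Request:" in YAML: its name, and indented under it one key for each argument. carry_out: Moves the arm, as the interface text tells. Its arguments: {"type":"object","properties":{"rows":{"type":"array"},"hand":{"type":"number"},"grip_force":{"type":"number"}},"required":["rows"]}

```bash
mkdir -p pics; ls
python3 - <<'E'
from plant import robot
import cv2
for n in("scene","top"):
    im=robot.get_image(n); cv2.imwrite(f"pics/{n}0.png",cv2.resize(im[:,:,::-1],None,fx=1.56,fy=1.56,interpolation=cv2.INTER_CUBIC)); cv2.imwrite(f"{n}0raw.png",im[:,:,::-1]); print(n,robot.camera_info(n))
print(robot.state(),robot.grasp_offset)
E
```

```text
pics
scene {'fx': 447.4659387987597, 'fy': 447.4659387987597, 'cx': 253.201351882917, 'cy': 188.61174592925153, 'view': array([[ 0.18763667,  0.98223313,  0.00324915, -0.08363588],
       [-0.71263498,  0.13385716,  0.68864624,  0.36598388],
       [ 0.67597623, -0.13153075,  0.7250902 , -1.41875796],
       [ 0.        ,  0.        ,  0.        ,  1.        ]])}
top {'fx': 362.17385762140475, 'fy': 362.17385762140475, 'cx': 252.1629199597127, 'cy': 186.4388767362325, 'view': array([[-0.01279589, -0.99986907,  0.00990489, -0.01946911],
       [ 0.9841525 , -0.01084143,  0.17699245, -0.54636089],
       [-0.17686189,  0.0120127 ,  0.98416237, -0.78920038],
       [ 0.        ,  0.        ,  0.        ,  1.        ]])}
{'time': 0.1, 'joint_pos': array([ 1.31042725,  0.33278921, -0.06473407,  1.46079773,  0.02158546,
        1.34989565, -0.08852478]), 'joint_vel': array([ 0.00057111, -0.00010905,  0.00047902, -0.00030058, -0.00150676,
       -0.00087806,  0.00062551]), 'joint_efforts': array([ 1.42453478e-03, -6.26743484e+01,  4.91524476e-02, -3.92429602e+01,
        1.64207892e-02,  6.87199630e-03, -6.11678524e-05]), 'eef_pos': array([ 0.14715995, -0.60711051,  0.23063619]), 'tcp_rot': array([-5.91671055e-04,  9.92940059e-01,  1.18615693e-01, -8.41718887e-05]), 'force': array([ 0.10292898,  0.39582692, -0.06297093]), 'moment': array([-0.02960505, -0.0256375 ,  0.02254625]), 'finger_force': 0.0, 'grip_width': 0.08547113500182436} -0.0187
```

View pics/scene0.png

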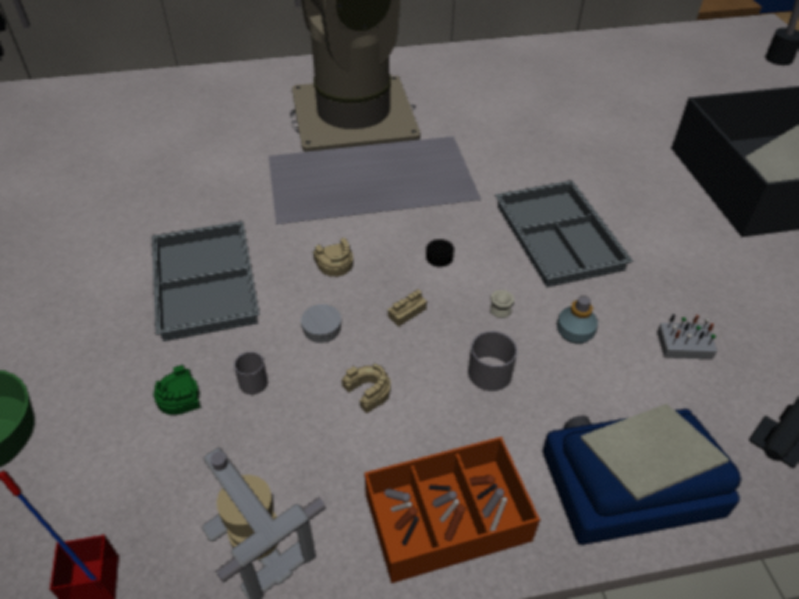

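View pics/top0.png

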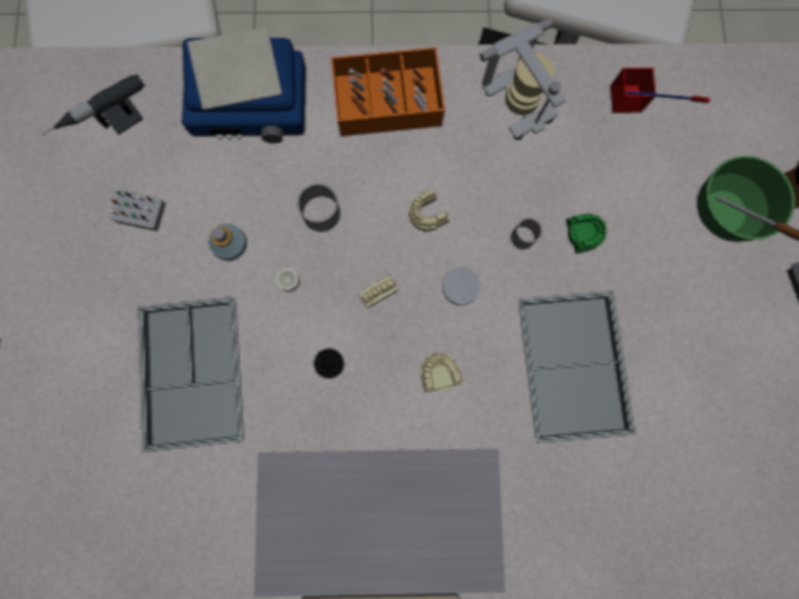

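The scene picture shows two_pan at about (205,280), three_pan (560,232), upper (333,256), lower (370,385), quadrant (407,305), narrow ring (251,373), former (440,252). The wide ring is at (492,360), the burner (578,322) and the green look-alike (177,390). In the top picture these are at (577,366), (191,373), (440,372), (428,211), (379,291), (526,233) and (329,363); the grey puck (461,286) and white dish (287,280) are not part of the job.

```bash
cat > h.py <<'E'
import numpy as np, cv2
from plant import robot
S=800/512
def ray(cam,p):
    i=robot.camera_info(cam);V=i["view"];R=V[:3,:3];o=-R.T@V[:3,3]
    d=R.T@np.array([(p[0]-i["cx"])/i["fx"],-(p[1]-i["cy"])/i["fy"],-1.]);return o,d/np.linalg.norm(d)
def plane(cam,p,z):
    o,d=ray(cam,p);return o+d*(z-o[2])/d[2]
def tri(p,q):   # scene pixel, top pixel -> point, gap
    o,d=ray("scene",p);u,e=ray("top",q)
    t=np.linalg.lstsq(np.c_[d,-e],u-o,rcond=None)[0];a=o+d*t[0];b=u+e*t[1]
    return (a+b)/2,np.linalg.norm(a-b)
def proj(cam,P):
    i=robot.camera_info(cam);c=i["view"]@np.r_[P,1];return np.array([i["cx"]-i["fx"]*c[0]/c[2],i["cy"]+i["fy"]*c[1]/c[2]])
def cont(im,rule,c,r):   # biggest blob near c (raw px), within r
    f=im.astype(int);m=rule(f).astype(np.uint8)*255
    k=np.zeros_like(m);cv2.circle(k,(int(c[0]),int(c[1])),int(r),255,-1);m&=k
    m=cv2.morphologyEx(m,cv2.MORPH_CLOSE,np.ones((3,3)))
    cs=cv2.findContours(m,cv2.RETR_EXTERNAL,cv2.CHAIN_APPROX_NONE)[0]
    return max(cs,key=cv2.contourArea)[:,0,:].astype(np.float32)
# images BGR
cream=lambda f:(f[...,2]-f[...,0]>28)&(f[...,2]-f[...,1]<40)
black=lambda f:f.max(2)<50
dark=lambda f:f.max(2)<115
pan=lambda f:(f[...,0]-f[...,2]>3)
E
cat > m.py <<'E'
from h import *
I={n:cv2.imread(n+"0raw.png") for n in("scene","top")}
for n,pts in dict(bench=(400,330),two=(570,340),mat=(380,500),ring=(526,225),former=(329,363),upper=(440,378)).items():
    x,y=pts;print(n,I["top"][int(y/S),int(x/S)])
T=dict(upper=(cream,(333,256),24,(440,372),24),lower=(cream,(370,385),28,(428,211),26),quad=(cream,(407,305),25,(379,291),24),
 ring=(dark,(251,373),22,(526,233),20),former=(black,(440,252),20,(329,363),20),two=(pan,(205,280),65,(577,366),65),three=(pan,(562,232),65,(191,373),65))
V={n:I[n].copy() for n in I}
for k,(f,cs,rs,ct,rt) in T.items():
    C={}
    for n,c,r in(("scene",cs,rs),("top",ct,rt)):
        C[n]=cont(I[n],f,np.array(c)/S,r);cv2.polylines(V[n],[C[n].astype(int)],1,(0,0,255),1)
    p,g=tri(*[np.array(cv2.minEnclosingCircle(C[n])[0]) for n in("scene","top")])
    print(k,"tri centre",p.round(4),"gap",round(g,4),"rect",[np.round(x,1) for x in cv2.minAreaRect(C["top"])])
    if f is pan:
        Q={n:cv2.boxPoints(cv2.minAreaRect(C[n])) for n in C}
        for n in C:
            h=cv2.convexHull(C[n])
            for e in np.arange(2,20,.5):
                a=cv2.approxPolyDP(h,e,True)[:,0]
                if len(a)<=4:break
            Q[n]=a.astype(float)
        for q in Q["top"]:
            w=plane("top",q,.025);s=proj("scene",w);j=np.argmin(np.linalg.norm(Q["scene"]-s,axis=1))
            P,g=tri(Q["scene"][j],q);print("  corner",P.round(4),round(g,4),"topplane",w.round(4),"sceneplane",plane("scene",Q["scene"][j],.025).round(4))
    else:
        for n in C:
            X=np.array([plane(n,q,0.0)[:2] for q in C[n]]);print("  ",n,"z0 outline x",X[:,0].min().round(4),X[:,0].max().round(4),"y",X[:,1].min().round(4),X[:,1].max().round(4))
o=np.vstack([cv2.resize(V["top"][100:300,60:440],None,fx=1.5,fy=1.5),cv2.resize(V["scene"][120:300,80:460],None,fx=1.5,fy=1.5)])
cv2.imwrite("pics/ov0.png",o)
E
python3 m.py
```

```text
bench [139 138 143]
two [119 117 110]
mat [112 106 107]
ring [52 51 52]
former [17 17 16]
upper [131 160 158]
upper tri centre [ 0.4251 -0.0948  0.0221] gap 0.0018 rect [array([281.8, 237. ]), array([20.7, 20.8]), np.float64(76.8)]
   scene z0 outline x 0.3699 0.4379 y -0.121 -0.0688
   top z0 outline x 0.4031 0.4551 y -0.1226 -0.0744
lower tri centre [ 0.6834 -0.0843  0.0203] gap 0.0015 rect [array([272.8, 134.6]), array([20.3, 17.9]), np.float64(57.3)]
   scene z0 outline x 0.6395 0.7025 y -0.1127 -0.0535
   top z0 outline x 0.6648 0.7201 y -0.1108 -0.058
quad tri centre [ 0.5537 -0.0025  0.0208] gap 0.0026 rect [array([241.5, 185.3]), array([ 5.7, 20.5]), np.float64(54.5)]
   scene z0 outline x 0.5088 0.5581 y -0.0279 0.0286
   top z0 outline x 0.5391 0.5711 y -0.0239 0.0228
ring tri centre [ 0.6389 -0.2351  0.0218] gap 0.0013 rect [array([336.8, 149.8]), array([16.3, 21.2]), np.float64(45.0)]
   scene z0 outline x 0.5813 0.6598 y -0.2619 -0.2141
   top z0 outline x 0.6219 0.6712 y -0.2635 -0.2144
former tri centre [0.4433 0.0731 0.0106] gap 0.0008 rect [array([210.5, 232.5]), arr
[... 548 characters left out ...]
48  0.025 ] sceneplane [ 0.3252 -0.2366  0.025 ]
  corner [ 0.537  -0.2243  0.01  ] 0.0045 topplane [ 0.5348 -0.2184  0.025 ] sceneplane [ 0.5499 -0.2251  0.025 ]
three tri centre [0.4287 0.2846 0.0159] gap 0.0036 rect [array([120.6, 239.8]), array([95.1, 64.9]), np.float64(86.6)]
  corner [0.5444 0.2219 0.0117] 0.0001 topplane [0.5421 0.2182 0.025 ] sceneplane [0.5564 0.2155 0.025 ]
  corner [0.3349 0.1976 0.0245] 0.001 topplane [0.3349 0.1969 0.025 ] sceneplane [0.3355 0.1979 0.025 ]
  corner [0.319  0.3379 0.0233] 0.0015 topplane [0.3193 0.338  0.025 ] sceneplane [0.3213 0.336  0.025 ]
  corner [0.5294 0.3589 0.0234] 0.0011 topplane [0.5293 0.3587 0.025 ] sceneplane [0.531  0.3571 0.025 ]
```

View pics/ov0.png

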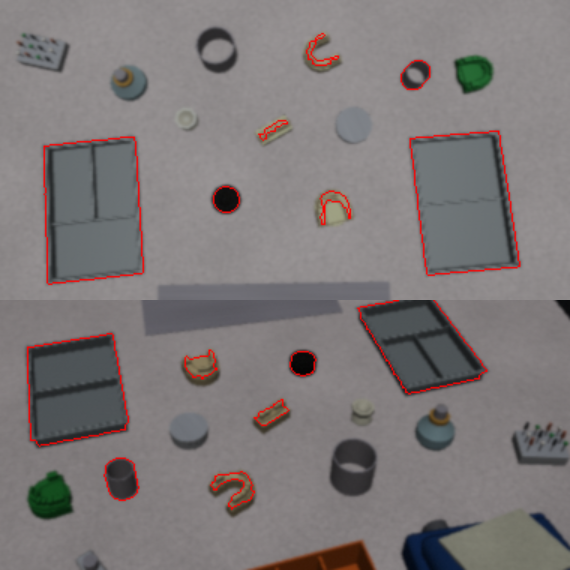

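The overlay shows that both pans, the former and the ring are well outlined. The stone masks only catch the teeth, because the bases are paler, so I'll refit the stone with a G-B rule.

```bash
cat > m2.py <<'E'
from h import *
I={n:cv2.imread(n+"0raw.png") for n in("scene","top")}
I={n:cv2.resize(I[n],None,fx=4,fy=4,interpolation=cv2.INTER_CUBIC) for n in I}
st=lambda f:(f[...,1]-f[...,0]>11)
T=dict(upper=(st,(333,256),26,(440,372),24,.017),lower=(st,(370,385),30,(428,211),26,.017),quad=(st,(407,305),26,(379,291),24,.019),ring=(dark,(251,373),22,(526,233),20,.045))
out=[]
for k,(f,cs,rs,ct,rt,z) in T.items():
    C={}
    for n,c,r in(("scene",cs,rs),("top",ct,rt)):
        C[n]=(cont(I[n],f,np.array(c)/S*4+1.5,r*4)-1.5)/4
        m=I[n].copy();cv2.polylines(m,[(C[n]*4+1.5).astype(int)],1,(0,0,255),1);x,y=(np.array(c)/S*4).astype(int);out.append(m[y-90:y+90,x-90:x+90])
        X=np.array([plane(n,q,z)[:2] for q in C[n]],np.float32)
        r=cv2.minAreaRect(X*1000);print(k,n,"z",z,[np.round(v,1) for v in r],"bbox",(X.min(0)*1000).round(1),(X.max(0)*1000).round(1))
    p,g=tri(*[np.array(cv2.minEnclosingCircle(C[n])[0]) for n in("scene","top")]);print("  tri",p.round(4),round(g,4))
cv2.imwrite("pics/ov1.png",np.vstack([np.hstack(out[0::2]),np.hstack(out[1::2])]))
E
python3 m2.py
```

```text
upper scene z 0.017 [array([429.2, -94.2]), array([80.2, 60.5]), np.float64(10.0)] bbox [ 385.5 -126.3] [469.6 -66.3]
upper top z 0.017 [array([427.8, -93.5]), array([56.8, 56.9]), np.float64(14.2)] bbox [ 399.6 -125.2] [456.6 -64.5]
  tri [ 0.424  -0.0948  0.0167] 0.0009
lower scene z 0.017 [array([680.1, -81.2]), array([71.9, 59.1]), np.float64(26.7)] bbox [ 649.1 -115.7] [724.1 -52.5]
lower top z 0.017 [array([679.5, -78.6]), array([61.3, 55.2]), np.float64(26.9)] bbox [ 649.2 -113.4] [717.4 -51.4]
  tri [ 0.683  -0.0851  0.0147] 0.0014
quad scene z 0.019 [array([555.5,  -1.5]), array([37.5, 68.4]), np.float64(28.1)] bbox [524.  -33.2] [586.8  26.4]
quad top z 0.019 [array([552.2,  -2.2]), array([27.7, 57.1]), np.float64(29.3)] bbox [528.4 -31.1] [575.6  27.1]
  tri [ 0.5526 -0.0022  0.0164] 0.0006
ring scene z 0.045 [array([ 656.4, -232.9]), array([75.7, 43.2]), np.float64(6.3)] bbox [ 619.  -255.4] [ 694.3 -210.2]Traceback (most recent call last):
  File "m2.py", line 12, in <module>
    X=np.array([plane(n,q,z)[:2] for q in C[n]],np.float32)
                ~~~~~^^^^^^^
  File "h.py", line 8, in plane
    o,d=ray(cam,p);return o+d*(z-o[2])/d[2]
        ~~~^^^^^^^
  File "h.py", line 5, in ray
    i=robot.camera_info(cam);V=i["view"];R=V[:3,:3];o=-R.T@V[:3,3]
ValueError: time passes only in moves, steps and waits
```

Request:
carry_out:
  rows:
    - [[3, -3.4, 0.5, 0], [6, -6.8, 1, 0], [9, -10.2, 1.5, 0], [12, -13.6, 2, 0], [15, -17, 2.5, 0]]
  hand: 8.5
  grip_force: 30

```text
time: 0.6
eef_pos: [0.2534, -0.405, 0.2058]
tcp_rot: [-0.0, 0.993, 0.119, -0.0]
force: [1.0, -0.5, 1.9]
grip_width: 0.0852
finger_force: 0.0
```

```bash
sed -i 's/^S=800/from functools import lru_cache\ncinfo=lru_cache(robot.camera_info)\nS=800/; s/i=robot.camera_info(cam)/i=cinfo(cam)/' h.py
cat >> h.py <<'E'
def head(q): # heading of tool x, deg
    return np.degrees(2*np.arctan2(q[2],q[1]))
def plan(*wp):   # wp: (x,y,z,heading) m,deg -> one line per waypoint: shift cm in tool axes at its start, turn deg
    s=robot.state();p=s["eef_pos"];h=head(s["tcp_rot"])
    for w in wp:
        d=(np.array(w[:3])-p)*100;c,n=np.cos(np.radians(h)),np.sin(np.radians(h))
        t=-((w[3]-h+180)%360-180)
        print("to",np.round(w,3),"row",np.round([d[0]*c+d[1]*n,d[0]*n-d[1]*c,-d[2],t],1),"len",round(float(np.linalg.norm(d)),1))
        p=np.array(w[:3]);h=w[3]
E
python3 m2.py
python3 - <<'E'
from h import *
s=robot.state();print(s["time"],s["eef_pos"].round(4),s["joint_pos"].round(2),head(s["tcp_rot"]))
plan((.417,-.0965,.13,14.2),(.417,-.0965,.003,14.2))
E
```

```text
upper scene z 0.017 [array([429.2, -94.2]), array([80.2, 60.5]), np.float64(10.0)] bbox [ 385.5 -126.3] [469.6 -66.3]
upper top z 0.017 [array([427.8, -93.5]), array([56.8, 56.9]), np.float64(14.2)] bbox [ 399.6 -125.2] [456.6 -64.5]
  tri [ 0.424  -0.0948  0.0167] 0.0009
lower scene z 0.017 [array([680.1, -81.2]), array([71.9, 59.1]), np.float64(26.7)] bbox [ 649.1 -115.7] [724.1 -52.5]
lower top z 0.017 [array([679.5, -78.6]), array([61.3, 55.2]), np.float64(26.9)] bbox [ 649.2 -113.4] [717.4 -51.4]
  tri [ 0.683  -0.0851  0.0147] 0.0014
quad scene z 0.019 [array([555.5,  -1.5]), array([37.5, 68.4]), np.float64(28.1)] bbox [524.  -33.2] [586.8  26.4]
quad top z 0.019 [array([552.2,  -2.2]), array([27.7, 57.1]), np.float64(29.3)] bbox [528.4 -31.1] [575.6  27.1]
  tri [ 0.5526 -0.0022  0.0164] 0.0006
ring scene z 0.045 [array([ 656.4, -232.9]), array([75.7, 43.2]), np.float64(6.3)] bbox [ 619.  -255.4] [ 694.3 -210.2]
ring top z 0.045 [array([ 633.7, -227.8]), array([39.1, 54.9]), np.float64(47.1)] bbox [ 608.3 -252.5] [ 658.6 -202.9]
  tri [ 0.6397 -0.235   0.022 ] 0.002
0.6 [ 0.2534 -0.405   0.2058] [ 1.12  0.04 -0.21  1.86  0.01  1.24 -0.42] 13.620744190903038
to [ 0.417 -0.096  0.13  14.2  ] row [ 23.2 -26.1   7.6  -0.6] len 35.7
to [ 4.17e-01 -9.60e-02  3.00e-03  1.42e+01] row [ 0.   0.  12.7 -0. ] len 12.7
```

View pics/ov1.png

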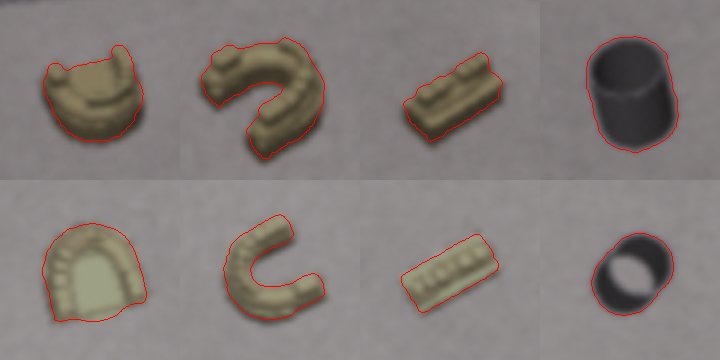

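The outlines now fit: upper heading +14° (front away from the robot), lower about 117° (legs pointing right and up in the top view), quadrant long axis about 119°. The triangulated mid-heights (15–17 mm for stone, 22 mm for the ring) match the stated sizes.

Request:
carry_out:
  rows:
    - [[3, -3.3, 1, 0], [6, -6.6, 2, 0], [9, -9.9, 3, 0], [12, -13.2, 4, 0], [14.5, -16, 4.8, 0]]

```text
time: 1.1
eef_pos: [0.3567, -0.2149, 0.1577]
tcp_rot: [0.0, 0.993, 0.119, -0.0]
force: [0.9, -0.0, 0.8]
grip_width: 0.0853
finger_force: 0.0
```

Request:
carry_out:
  rows:
    - [[3, -3.3, 1, 0], [6, -6.6, 2, -0.6], [8.7, -10.1, 2.8, -0.6], [8.7, -10.1, 2.8, -0.6], [8.7, -10.1, 2.8, -0.6]]

```text
time: 1.6
eef_pos: [0.4169, -0.0977, 0.13]
tcp_rot: [-0.0, 0.992, 0.125, -0.0]
force: [-0.3, -0.2, -0.6]
grip_width: 0.0849
finger_force: 0.0
```

Run:
```python
from h import *
s=robot.state();print(s["time"],s["eef_pos"].round(4),s["joint_pos"].round(2),head(s["tcp_rot"]))
plan((.417,-.0965,.003,14.2))
im=robot.get_image("top")[:,:,::-1];cv2.imwrite("pics/t1.png",cv2.resize(im[90:320,190:480],None,fx=2.5,fy=2.5))
```

```text
1.6 [ 0.4169 -0.0977  0.13  ] [ 0.75  0.02 -0.62  2.05  0.01  1.08 -1.2 ] 14.363831820102758
to [ 4.17e-01 -9.60e-02  3.00e-03  1.42e+01] row [ 0.  -0.1 12.7  0.2] len 12.7
```

View pics/t1.png

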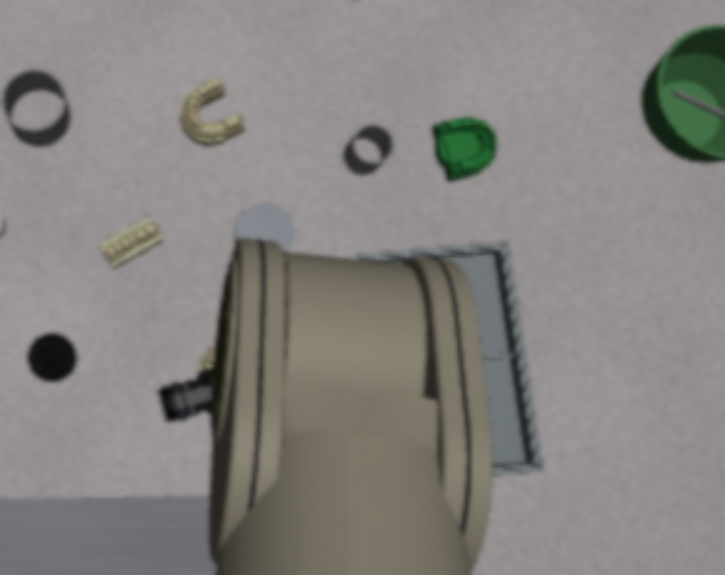

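The arm hides the upper model in this view; only one finger (185,400) shows, with a sliver of stone at (208,358). The pose agrees with the plan, so I'll descend and close.

Request:
carry_out:
  rows:
    - [[0, -0.1, 4, 0], [0, -0.1, 8, 0], [0, -0.1, 10.5, 0], [0, -0.1, 12, 0], [0, -0.1, 12.7, 0]]

```text
time: 2.15
eef_pos: [0.4155, -0.0987, 0.002]
tcp_rot: [-0.0, 0.992, 0.123, -0.001]
force: [0.1, -0.4, -0.7]
grip_width: 0.0849
finger_force: 0.0
```

Request:
carry_out:
  rows:
    - [[0, 0, 0, 0], [0, 0, 0, 0], [0, 0, 0, 0], [0, 0, 0, 0], [0, 0, 0, 0]]
  hand: 5.2
  grip_force: 30

```text
time: 2.65
eef_pos: [0.4174, -0.0981, 0.0042]
tcp_rot: [0.001, 0.992, 0.124, 0.001]
force: [-2.6, -0.5, 7.6]
grip_width: 0.057
finger_force: 33.0
```

Request:
carry_out:
  rows:
    - [[0, 0, 0, 0], [0, 0, 0, 0], [0, 0, -0.5, 0], [0, 0, -1, 0], [0, 0, -2, 0]]

```text
time: 3.15
eef_pos: [0.4163, -0.0974, 0.0236]
tcp_rot: [-0.0, 0.992, 0.124, -0.0]
force: [0.3, 0.9, -1.7]
grip_width: 0.0573
finger_force: 32.4
```

Run:
```python
from h import *
s=robot.state();print(s)
plan((.417,-.097,.10,14.2),(.375,-.303,.10,4.3),(.375,-.303,.0095,4.3))
```

```text
{'time': 3.15, 'joint_pos': array([ 0.71032537,  0.20452308, -0.61861973,  2.14292569,  0.15880193,
        0.83830874, -1.32745219]), 'joint_vel': array([ 0.07806328, -0.2125793 , -0.05985662, -0.06907706, -0.18554904,
        0.23275651,  0.15635965]), 'joint_efforts': array([ -0.79083921, -37.01435924,  -3.37614208, -29.55919862,
         0.51866317,  -0.68809848,  -0.44619969]), 'eef_pos': array([ 0.41634122, -0.09743559,  0.02361865]), 'tcp_rot': array([-1.83020861e-04,  9.92290848e-01,  1.23930324e-01, -3.37027664e-04]), 'force': array([ 0.31583493,  0.93425813, -1.66541437]), 'moment': array([-0.00865247, -0.02805354,  0.03549754]), 'finger_force': 32.39761806442402, 'grip_width': 0.057325282723594086}
to [ 0.417 -0.097  0.1   14.2  ] row [ 0.1 -0.  -7.6  0. ] len 7.6
to [ 0.375 -0.303  0.1    4.3  ] row [-9.1 18.9 -0.   9.9] len 21.0
to [ 0.375 -0.303  0.01   4.3  ] row [ 0.  0.  9. -0.] len 9.1
```

Request:
carry_out:
  rows:
    - [[0, 0, -3.5, 0], [0, 0, -7.6, 0], [-2, 4, -7.6, 2], [-4, 8, -7.6, 4], [-6, 12, -7.6, 6]]

```text
time: 3.65
eef_pos: [0.3879, -0.2302, 0.1007]
tcp_rot: [0.001, 0.997, 0.072, 0.001]
force: [1.0, -1.1, -0.9]
grip_width: 0.0573
finger_force: 33.1
```

Run:
```python
from h import *
s=robot.state();print(s["eef_pos"],s["grip_width"])
plan((.375,-.303,.10,4.3),(.375,-.303,.012,4.3))
```

```text
[ 0.38786713 -0.23023094  0.10068758] 0.05726085090234751
to [ 0.375 -0.303  0.1    4.3  ] row [-2.3  7.   0.1  3.9] len 7.4
to [ 0.375 -0.303  0.012  4.3  ] row [ 0.   0.   8.8 -0. ] len 8.8
```

Request:
carry_out:
  rows:
    - [[-1.2, 3.5, 0, 2], [-2.3, 6.5, 0, 3.9], [-2.3, 6.5, 0, 3.9], [-2.3, 6.5, 0, 3.9], [-2.3, 6.5, 0, 3.9]]

```text
time: 4.15
eef_pos: [0.375, -0.2953, 0.0997]
tcp_rot: [-0.0, 0.999, 0.039, 0.0]
force: [-0.3, 0.6, -2.0]
grip_width: 0.0571
finger_force: 33.1
```

Run:
```python
from h import *
s=robot.state();print(s["eef_pos"],s["grip_width"],s["joint_pos"].round(2))
plan((.375,-.303,.012,4.3))
n="scene";im=robot.get_image(n)[:,:,::-1];cv2.imwrite("pics/s1.png",cv2.resize(im[100:300,60:360],None,fx=2.5,fy=2.5))
```

```text
[ 0.37500895 -0.29527346  0.09968583] 0.05713291339514707 [ 0.98  0.16 -0.43  1.98  0.08  1.02 -0.99]
to [ 0.375 -0.303  0.012  4.3  ] row [-0.1  0.8  8.8  0.1] len 8.8
```

View pics/s1.png

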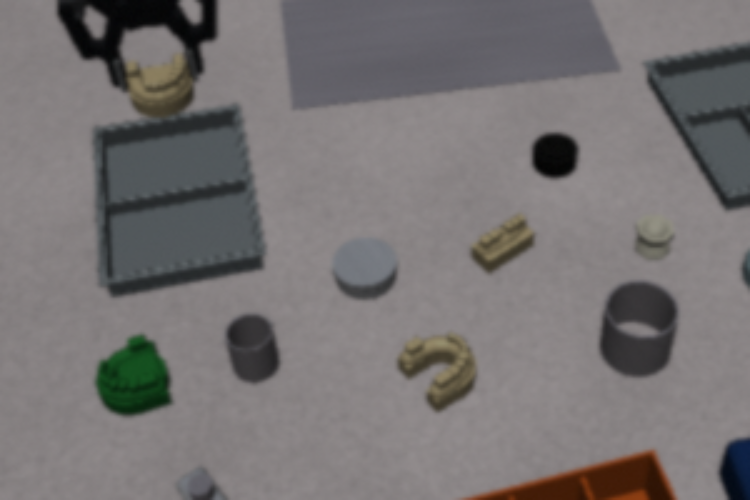

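The scene view shows the upper level in the fingers at (160,85), above the near compartment of two_pan. I'll lower it.

Request:
carry_out:
  rows:
    - [[0, 0.8, 2, 0], [0, 0.8, 5, 0], [0, 0.8, 7.5, 0], [0, 0.8, 8.6, 0], [0, 0.8, 8.8, 0]]

```text
time: 4.7
eef_pos: [0.375, -0.3032, 0.0105]
tcp_rot: [-0.001, 0.999, 0.038, -0.001]
force: [-0.6, -0.7, -0.2]
grip_width: 0.0568
finger_force: 33.0
```

Request:
carry_out:
  rows:
    - [[0, 0, 0.1, 0], [0, 0, 0.2, 0], [0, 0, 0.3, 0], [0, 0, 0.4, 0], [0, 0, 0.4, 0]]

```text
time: 5.2
eef_pos: [0.3752, -0.3044, 0.0075]
tcp_rot: [0.0, 0.999, 0.038, 0.0]
force: [0.4, 0.0, -1.1]
grip_width: 0.057
finger_force: 33.0
```

Request:
carry_out:
  rows:
    - [[0, 0, 0.05, 0], [0, 0, 0.1, 0], [0, 0, 0.15, 0], [0, 0, 0.2, 0], [0, 0, 0.2, 0]]

```text
time: 5.7
eef_pos: [0.3753, -0.3044, 0.0072]
tcp_rot: [0.0, 0.999, 0.038, -0.0]
force: [-9.5, 7.7, 29.4]
grip_width: 0.0569
finger_force: 36.2
```

Touched down at TCP 7.2 mm. I'll ease off and release, opening only a little.

Request:
carry_out:
  rows:
    - [[0, 0, -0.1, 0], [0, 0, -0.15, 0], [0, 0, -0.15, 0], [0, 0, -0.15, 0], [0, 0, -0.15, 0]]

```text
time: 6.2
eef_pos: [0.3753, -0.3045, 0.0073]
tcp_rot: [0.0, 0.999, 0.038, 0.0]
force: [-2.4, 2.0, 9.6]
grip_width: 0.0571
finger_force: 34.1
```

Request:
carry_out:
  rows:
    - [[0, 0, 0, 0], [0, 0, 0, 0], [0, 0, 0, 0], [0, 0, 0, 0], [0, 0, 0, 0]]
  hand: 7.2

```text
time: 6.7
eef_pos: [0.3752, -0.3043, 0.0067]
tcp_rot: [-0.0, 0.999, 0.038, -0.0]
force: [-0.1, 0.2, -0.1]
grip_width: 0.0721
finger_force: 0.0
```

Request:
carry_out:
  rows:
    - [[0, 0, -1, 0], [0, 0, -3, 0], [0, 0, -6, 0], [0, 0, -9, 0], [0, 0, -12, 0]]

```text
time: 7.2
eef_pos: [0.3752, -0.3041, 0.1288]
tcp_rot: [0.0, 0.999, 0.038, 0.0]
force: [0.0, 0.6, 0.5]
grip_width: 0.0718
finger_force: 0.0
```

Run:
```python
from h import *
plan((.53,-.195,.13,60),(.685,-.088,.13,117),(.685,-.088,.004,117))
im=robot.get_image("scene")[:,:,::-1];cv2.imwrite("s2raw.png",im)
```

```text
to [ 0.53  -0.195  0.13  60.   ] row [ 16.3  -9.7  -0.1 -55.7] len 18.9
to [ 6.85e-01 -8.80e-02  1.30e-01  1.17e+02] row [ 17.    8.1  -0.  -57. ] len 18.8
to [ 6.85e-01 -8.80e-02  4.00e-03  1.17e+02] row [ 0.   0.  12.6  0. ] len 12.6
```

Request:
carry_out:
  rows:
    - [[3, -2, 0, -8], [6.5, -4, 0, -16], [10, -6, 0, -24], [13, -8, 0, -32], [16.3, -9.7, 0, -40]]
  hand: 8.5

```text
time: 7.75
eef_pos: [0.5315, -0.194, 0.1275]
tcp_rot: [0.0, 0.925, 0.38, 0.0]
force: [0.1, 0.2, 0.3]
grip_width: 0.0851
finger_force: 0.0
```

Run:
```python
from h import *
plan((.685,-.088,.13,84),(.685,-.088,.13,117))
```

```text
to [ 0.685 -0.088  0.13  84.   ] row [ 18.4   3.2  -0.2 -39.3] len 18.7
to [ 6.85e-01 -8.80e-02  1.30e-01  1.17e+02] row [  0.   0.  -0. -33.] len 0.0
```

Request:
carry_out:
  rows:
    - [[3.6, 0.6, 0, -8], [7.2, 1.2, 0, -16], [10.8, 1.8, 0, -24], [14.4, 2.4, 0, -32], [18.4, 3.2, -0.2, -39.3]]

```text
time: 8.25
eef_pos: [0.6851, -0.0894, 0.1291]
tcp_rot: [0.0, 0.744, 0.668, -0.0]
force: [1.0, -0.1, -0.1]
grip_width: 0.0851
finger_force: 0.0
```

Request:
carry_out:
  rows:
    - [[0, 0, 0, -8], [0, 0, 0, -16], [0, 0, 0, -24], [0, 0, 0, -33], [0, 0, 0, -33]]

```text
time: 8.75
eef_pos: [0.6843, -0.0898, 0.1291]
tcp_rot: [-0.0, 0.524, 0.852, 0.0]
force: [0.3, 0.1, -0.7]
grip_width: 0.0852
finger_force: 0.0
```

Run:
```python
from h import *
plan((.685,-.088,.004,117))
I=robot.get_image("top")[:,:,::-1];s=robot.get_image("scene")[:,:,::-1]
a=cv2.resize(I[80:310,200:460],None,fx=1.5,fy=1.5);b=cv2.resize(s[90:320,60:320],None,fx=1.5,fy=1.5)
cv2.imwrite("pics/b2.png",np.hstack([a,b]))
```

```text
to [ 6.85e-01 -8.80e-02  4.00e-03  1.17e+02] row [ 0.1  0.1 12.5 -0.2] len 12.5
```

View pics/b2.png

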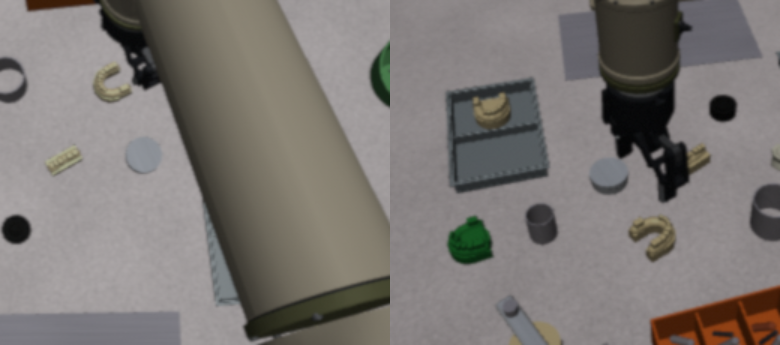

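The upper model (490,108 in the right half) stands flat and central in its compartment. The open gripper is over the lower model, so I'll descend and grip.

Request:
carry_out:
  rows:
    - [[0.1, 0.1, 4, 0], [0.1, 0.1, 8, 0], [0.1, 0.1, 10.5, 0], [0.1, 0.1, 12, 0], [0.1, 0.1, 12.4, 0]]

```text
time: 9.35
eef_pos: [0.6841, -0.0883, 0.0035]
tcp_rot: [-0.001, 0.526, 0.85, -0.001]
force: [0.0, -0.5, 0.9]
grip_width: 0.0854
finger_force: 0.0
```

Request:
carry_out:
  rows:
    - [[0, 0, 0, 0], [0, 0, 0, 0], [0, 0, 0, 0], [0, 0, 0, 0], [0, 0, 0, 0]]
  hand: 5.2
  grip_force: 25

```text
time: 9.85
eef_pos: [0.6861, -0.0882, 0.0068]
tcp_rot: [0.001, 0.525, 0.851, 0.001]
force: [-0.7, -0.4, 6.7]
grip_width: 0.0575
finger_force: 26.8
```

Request:
carry_out:
  rows:
    - [[0, 0, 0, 0], [0, 0, -1, 0], [0, 0, -3, 0], [0, 0, -6, 0], [0, 0, -10, 0]]

```text
time: 10.35
eef_pos: [0.684, -0.0883, 0.106]
tcp_rot: [-0.001, 0.525, 0.851, -0.0]
force: [0.1, -0.8, -1.3]
grip_width: 0.0572
finger_force: 27.2
```

Run:
```python
from h import *
plan((.62,-.15,.105,82),(.54,-.23,.105,44),(.475,-.295,.105,4.3),(.475,-.295,.012,4.3))
```

```text
to [ 0.62  -0.15   0.105 82.   ] row [-2.6 -8.5  0.1 34.6] len 8.9
to [ 0.54  -0.23   0.105 44.   ] row [-9.  -6.8 -0.  38. ] len 11.3
to [ 0.475 -0.295  0.105  4.3  ] row [-9.2  0.2 -0.  39.7] len 9.2
to [ 0.475 -0.295  0.012  4.3  ] row [ 0.   0.   9.3 -0. ] len 9.3
```

Request:
carry_out:
  rows:
    - [[-0.6, -1.7, 0, 7], [-1.1, -3.4, 0, 14], [-1.6, -5.1, 0, 21], [-2.1, -6.8, 0, 28], [-2.6, -8.5, 0, 34.6]]

```text
time: 10.85
eef_pos: [0.6202, -0.1499, 0.1066]
tcp_rot: [0.001, 0.756, 0.654, 0.0]
force: [0.1, 1.4, -1.0]
grip_width: 0.057
finger_force: 27.2
```

Request:
carry_out:
  rows:
    - [[-1.8, -1.4, 0, 7.6], [-3.6, -2.7, 0, 15.2], [-5.4, -4.1, 0, 22.8], [-7.2, -5.5, 0, 30.4], [-9, -6.8, 0, 38]]

```text
time: 11.35
eef_pos: [0.5403, -0.2297, 0.1066]
tcp_rot: [0.001, 0.928, 0.372, 0.001]
force: [-0.2, 0.3, -1.9]
grip_width: 0.0571
finger_force: 27.2
```

Request:
carry_out:
  rows:
    - [[-2.3, 0, 0, 8], [-4.6, 0.1, 0, 16], [-6.9, 0.2, 0, 24], [-9.2, 0.2, 0, 32], [-9.2, 0.2, 0, 39.7]]

```text
time: 11.85
eef_pos: [0.4738, -0.2976, 0.1063]
tcp_rot: [0.001, 0.999, 0.033, -0.0]
force: [0.2, 0.6, -1.0]
grip_width: 0.0572
finger_force: 27.2
```

Run:
```python
from h import *
plan((.475,-.295,.012,4.3))
s=robot.get_image("scene")[:,:,::-1];cv2.imwrite("pics/s3.png",cv2.resize(s[90:240,60:260],None,fx=3,fy=3))
o=cv2.imread("scene0raw.png");cv2.imwrite("s3raw.png",s)
# pan shift check: same ROI corners near front edge, before/after
for im in(o,s):
    C=cont(im,pan,np.array((205,280))/S,65);h=cv2.approxPolyDP(cv2.convexHull(C),4,True)[:,0];print([plane("scene",q,.025)[:2].round(4) for q in h])
```

```text
to [ 0.475 -0.295  0.012  4.3  ] row [ 0.1 -0.3  9.4 -0.5] len 9.4
[array([ 0.3252, -0.2366]), array([ 0.5499, -0.2251]), array([ 0.5591, -0.3489]), array([ 0.545 , -0.3622]), array([ 0.3344, -0.3761])]
[array([ 0.3252, -0.2366]), array([ 0.5499, -0.2251]), array([ 0.5587, -0.351 ]), array([ 0.545 , -0.3622]), array([ 0.3382, -0.3759])]
```

View pics/s3.png

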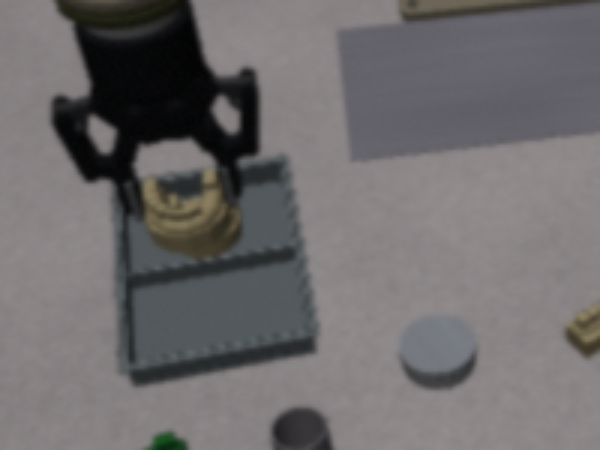

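The lower is held level at about (190,210), above the pan, and the pan has not moved. I'll lower it gently.

Request:
carry_out:
  rows:
    - [[0.1, -0.3, 2, -0.5], [0.1, -0.3, 5, -0.5], [0.1, -0.3, 7.5, -0.5], [0.1, -0.3, 8.8, -0.5], [0.1, -0.3, 9.2, -0.5]]

```text
time: 12.4
eef_pos: [0.4767, -0.2909, 0.0124]
tcp_rot: [-0.0, 0.999, 0.043, -0.0]
force: [-0.0, 0.6, -2.0]
grip_width: 0.0577
finger_force: 27.3
```

Request:
carry_out:
  rows:
    - [[0, 0, 0, 0], [0, 0, 0.1, 0], [0, 0, 0.2, 0], [0, 0, 0.3, 0], [0, 0, 0.3, 0]]

```text
time: 12.9
eef_pos: [0.4769, -0.2917, 0.0101]
tcp_rot: [0.0, 0.999, 0.042, 0.0]
force: [0.1, 0.1, -0.4]
grip_width: 0.0572
finger_force: 27.4
```

Request:
carry_out:
  rows:
    - [[0, 0, 0.04, 0], [0, 0, 0.08, 0], [0, 0, 0.1, 0], [0, 0, 0.1, 0], [0, 0, 0.1, 0]]

```text
time: 13.4
eef_pos: [0.4768, -0.2918, 0.0097]
tcp_rot: [0.0, 0.999, 0.042, -0.0]
force: [-4.1, 1.8, 10.2]
grip_width: 0.0571
finger_force: 28.5
```

Request:
carry_out:
  rows:
    - [[0, 0, 0, 0], [0, 0, -0.03, 0], [0, 0, -0.05, 0], [0, 0, -0.05, 0], [0, 0, -0.05, 0]]

```text
time: 13.9
eef_pos: [0.4768, -0.2918, 0.0098]
tcp_rot: [0.0, 0.999, 0.042, 0.0]
force: [-3.3, 1.5, 6.6]
grip_width: 0.0574
finger_force: 28.2
```

Request:
carry_out:
  rows:
    - [[0, 0, 0, 0], [0, 0, 0, 0], [0, 0, 0, 0], [0, 0, 0, 0], [0, 0, 0, 0]]
  hand: 7.2

```text
time: 14.4
eef_pos: [0.4767, -0.2916, 0.0092]
tcp_rot: [-0.0, 0.999, 0.042, -0.0]
force: [-0.4, -0.3, -0.6]
grip_width: 0.0719
finger_force: 0.0
```

Request:
carry_out:
  rows:
    - [[0, 0, -1, 0], [0, 0, -3, 0], [0, 0, -6, 0], [0, 0, -9, 0], [0, 0, -12, 0]]

```text
time: 14.9
eef_pos: [0.4767, -0.2915, 0.1313]
tcp_rot: [0.0, 0.999, 0.042, 0.0]
force: [-0.4, 0.3, 0.6]
grip_width: 0.072
finger_force: 0.0
```

Run:
```python
from h import *
plan((.50,-.20,.13,43),(.53,-.10,.13,81),(.5525,-.002,.13,119.3))
```

```text
to [ 0.5  -0.2   0.13 43.  ] row [  3.1  -8.9   0.1 -38.2] len 9.4
to [ 0.53 -0.1   0.13 81.  ] row [  9.   -5.3  -0.  -38. ] len 10.4
to [ 5.520e-01 -2.000e-03  1.300e-01  1.193e+02] row [ 10.    0.7  -0.  -38.3] len 10.1
```

Request:
carry_out:
  rows:
    - [[0.6, -1.8, 0, -7.6], [1.2, -3.6, 0, -15.2], [1.9, -5.4, 0, -22.8], [2.5, -7.2, 0, -30.4], [3.1, -8.9, 0, -38.2]]

```text
time: 15.4
eef_pos: [0.5004, -0.1994, 0.1302]
tcp_rot: [0.0, 0.929, 0.369, 0.0]
force: [-0.7, -0.0, -0.0]
grip_width: 0.072
finger_force: 0.0
```

Request:
carry_out:
  rows:
    - [[1.8, -1, 0, -7.6], [3.6, -2.1, 0, -15.2], [5.4, -3.2, 0, -22.8], [7.2, -4.2, 0, -30.4], [9, -5.3, 0, -38]]

```text
time: 15.9
eef_pos: [0.53, -0.0995, 0.1301]
tcp_rot: [0.0, 0.759, 0.652, 0.0]
force: [-0.8, -0.1, 0.8]
grip_width: 0.072
finger_force: 0.0
```

Request:
carry_out:
  rows:
    - [[2, 0.2, 0, -8], [4, 0.3, 0, -16], [7, 0.5, 0, -24], [10, 0.7, 0, -32], [10, 0.7, 0, -38.3]]
  hand: 6

```text
time: 16.4
eef_pos: [0.5527, 0.0025, 0.1305]
tcp_rot: [0.0, 0.5, 0.866, 0.001]
force: [0.2, 0.7, 0.1]
grip_width: 0.0601
finger_force: 0.0
```

Run:
```python
from h import *
plan((.5525,-.002,.004,119.3))
s=robot.get_image("scene")[:,:,::-1];t=robot.get_image("top")[:,:,::-1]
cv2.imwrite("pics/b4.png",np.hstack([cv2.resize(t[80:310,60:460],(700,400))[:, 250:],cv2.resize(s[100:270,60:200],(330,400))]))
```

```text
to [ 5.520e-01 -2.000e-03  4.000e-03  1.193e+02] row [-0.4 -0.2 12.7  0.7] len 12.7
```

View pics/b4.png

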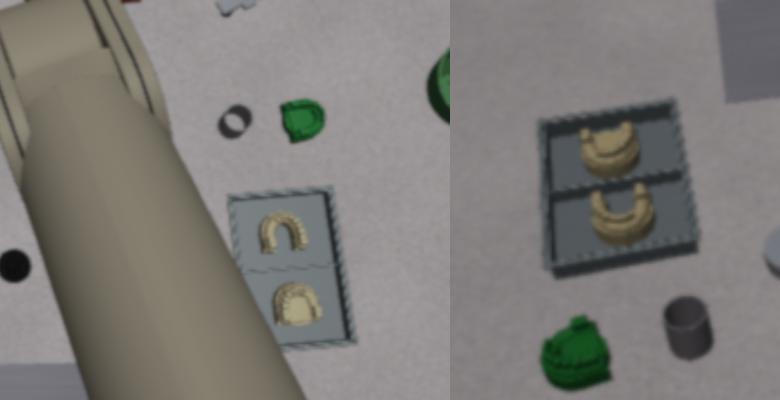

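Both denture models stand flat in their own compartments: lower (283,233) and upper (297,305) in the top crop. Next is the quadrant.

Request:
carry_out:
  rows:
    - [[-0.4, -0.2, 4, 0.7], [-0.4, -0.2, 8, 0.7], [-0.4, -0.2, 10.5, 0.7], [-0.4, -0.2, 12, 0.7], [-0.4, -0.2, 12.3, 0.7]]

```text
time: 17.0
eef_pos: [0.5517, -0.0077, 0.0053]
tcp_rot: [-0.001, 0.512, 0.859, -0.001]
force: [-0.2, -0.6, -0.3]
grip_width: 0.0603
finger_force: 0.0
```

Request:
carry_out:
  rows:
    - [[0, 0, 0, 0], [0, 0, 0, 0], [0, 0, 0, 0], [0, 0, 0, 0], [0, 0, 0, 0]]
  hand: 2.0
  grip_force: 25

```text
time: 17.5
eef_pos: [0.5536, -0.007, 0.0079]
tcp_rot: [0.001, 0.511, 0.86, 0.0]
force: [-0.9, 0.1, 7.3]
grip_width: 0.0256
finger_force: 25.3
```

Request:
carry_out:
  rows:
    - [[0, 0, 0, 0], [0, 0, -1, 0], [0, 0, -3, 0], [0, 0, -6, 0], [0, 0, -10, 0]]

```text
time: 18.0
eef_pos: [0.5514, -0.0069, 0.1071]
tcp_rot: [-0.001, 0.51, 0.86, -0.0]
force: [0.3, -0.7, -0.9]
grip_width: 0.0252
finger_force: 24.9
```

Run:
```python
from h import *
plan((.46,.14,.11,152),(.372,.272,.11,185.8),(.372,.272,.015,185.8))
print(robot.state()["joint_pos"].round(2))
```

```text
to [4.60e-01 1.40e-01 1.10e-01 1.52e+02] row [ 17.3  -1.   -0.3 -33.4] len 17.3
to [3.720e-01 2.720e-01 1.100e-01 1.858e+02] row [ 14.    7.5  -0.  -33.8] len 15.9
to [3.720e-01 2.720e-01 1.500e-02 1.858e+02] row [-0.   0.   9.5 -0. ] len 9.5
[ 0.67  0.42 -0.89  1.77  0.35  1.13  0.17]
```

Request:
carry_out:
  rows:
    - [[3.5, -0.2, 0, -6.7], [7, -0.4, 0, -13.4], [10.5, -0.6, 0, -20.1], [14, -0.8, 0, -26.8], [17.3, -1, -0.3, -33.4]]

```text
time: 18.5
eef_pos: [0.4596, 0.1413, 0.1098]
tcp_rot: [0.0, 0.239, 0.971, -0.0]
force: [0.4, 0.3, -0.8]
grip_width: 0.0253
finger_force: 24.9
```

Request:
carry_out:
  rows:
    - [[3, 1.8, 0, -8], [6, 3.6, 0, -16], [9.5, 5.4, 0, -24], [13.6, 7.4, 0, -32], [13.6, 7.4, 0, -33.8]]

```text
time: 19.0
eef_pos: [0.3716, 0.2739, 0.1104]
tcp_rot: [0.0, -0.057, 0.998, 0.001]
force: [0.7, -0.2, -1.2]
grip_width: 0.0252
finger_force: 24.9
```

Request:
carry_out:
  rows:
    - [[0, 0, 0, 0], [0, 0, 0, 0], [0, 0, 0.5, 0], [0, 0, 1, 0], [0, 0, 1, 0]]

```text
time: 19.5
eef_pos: [0.3753, 0.2685, 0.0984]
tcp_rot: [-0.001, -0.05, 0.999, -0.0]
force: [-0.5, -0.4, -0.5]
grip_width: 0.0253
finger_force: 24.9
```

Run:
```python
from h import *
plan((.376,.272,.015,185.8))
print(robot.state()["joint_pos"].round(2))
s=robot.get_image("scene")[:,:,::-1];t=robot.get_image("top")[:,:,::-1]
o=cv2.imread("scene0raw.png")
for im in(o,s):
    C=cont(im,pan,np.array((562,232))/S,65);h=cv2.approxPolyDP(cv2.convexHull(C),4,True)[:,0];print([plane("scene",q,.025)[:2].round(4) for q in h])
cv2.imwrite("pics/b5.png",np.hstack([cv2.resize(t[130:310,60:240],(400,400)),cv2.resize(s[80:240,260:420],(400,400))]))
```

```text
to [3.760e-01 2.720e-01 1.500e-02 1.858e+02] row [-0.1  0.3  8.3 -0.1] len 8.4
[ 0.43  0.35 -1.28  1.99  0.38  1.08  0.65]
[array([0.3213, 0.336 ]), array([0.531 , 0.3571]), array([0.5564, 0.2155]), array([0.3355, 0.1979])]
[array([0.3218, 0.3387]), array([0.531 , 0.3571]), array([0.5555, 0.2108]), array([0.3355, 0.1979])]
```

View pics/b5.png

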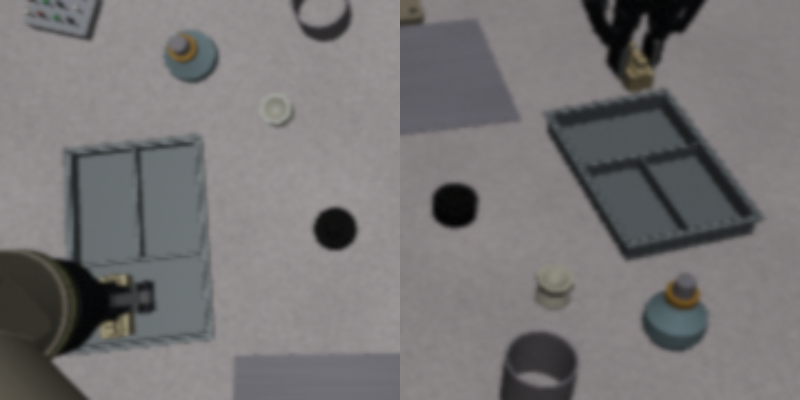

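The quadrant (635,65 in the right half) is held level above the wide compartment, and three_pan has not moved. I'll lower it.

Request:
carry_out:
  rows:
    - [[-0.1, 0.3, 2, 0], [-0.1, 0.3, 4.5, 0], [-0.1, 0.3, 7, 0], [-0.1, 0.3, 8.1, 0], [-0.1, 0.3, 8.3, 0]]

```text
time: 20.1
eef_pos: [0.3755, 0.2722, 0.0155]
tcp_rot: [-0.001, -0.051, 0.999, -0.0]
force: [0.2, 0.1, -0.9]
grip_width: 0.0255
finger_force: 24.9
```

Request:
carry_out:
  rows:
    - [[0, 0, 0, 0], [0, 0, 0.1, 0], [0, 0, 0.2, 0], [0, 0, 0.3, 0], [0, 0, 0.3, 0]]

```text
time: 20.6
eef_pos: [0.3762, 0.2723, 0.0134]
tcp_rot: [0.0, -0.051, 0.999, -0.0]
force: [-0.2, -0.2, -0.3]
grip_width: 0.0255
finger_force: 24.9
```

Request:
carry_out:
  rows:
    - [[0, 0, 0.04, 0], [0, 0, 0.08, 0], [0, 0, 0.1, 0], [0, 0, 0.1, 0], [0, 0, 0.1, 0]]

```text
time: 21.1
eef_pos: [0.3761, 0.2724, 0.0123]
tcp_rot: [-0.0, -0.051, 0.999, -0.0]
force: [-0.1, -0.7, -1.4]
grip_width: 0.0254
finger_force: 24.9
```

```bash
python3 -c "
from h import *
print(robot.state()['joint_pos'].round(2))"
```

```text
[ 0.26  0.5  -1.12  2.05  0.56  0.94  0.52]
```

Request:
carry_out:
  rows:
    - [[0, 0, 0.04, 0], [0, 0, 0.08, 0], [0, 0, 0.12, 0], [0, 0, 0.15, 0], [0, 0, 0.15, 0]]

```text
time: 21.6
eef_pos: [0.3761, 0.2724, 0.0109]
tcp_rot: [0.0, -0.051, 0.999, -0.0]
force: [-0.8, -0.9, 3.5]
grip_width: 0.0254
finger_force: 25.4
```

Request:
carry_out:
  rows:
    - [[0, 0, 0, 0], [0, 0, 0, 0], [0, 0, 0, 0], [0, 0, 0, 0], [0, 0, 0, 0]]
  hand: 5

```text
time: 22.1
eef_pos: [0.3761, 0.2724, 0.0108]
tcp_rot: [0.0, -0.051, 0.999, -0.0]
force: [0.2, -0.4, -0.6]
grip_width: 0.0501
finger_force: 0.0
```

Request:
carry_out:
  rows:
    - [[0, 0, -1, 0], [0, 0, -3, 0], [0, 0, -6, 0], [0, 0, -9, 0], [0, 0, -12, 0]]

```text
time: 22.6
eef_pos: [0.3757, 0.2726, 0.1324]
tcp_rot: [-0.0, -0.051, 0.999, -0.0]
force: [0.8, -0.3, -0.1]
grip_width: 0.0501
finger_force: 0.0
```

Run:
```python
from h import *
plan((.50,.15,.14,152),(.58,-.04,.14,120),(.639,-.2345,.14,95.8))
print(robot.state()["joint_pos"].round(2))
```

```text
to [5.00e-01 1.50e-01 1.40e-01 1.52e+02] row [-11.1 -13.5  -0.8  33.9] len 17.5
to [ 5.8e-01 -4.0e-02  1.4e-01  1.2e+02] row [-16. -13.  -0.  32.] len 20.6
to [ 0.639 -0.234  0.14  95.8  ] row [-19.8  -4.6  -0.   24.2] len 20.3
[ 0.48  0.31 -1.33  1.94  0.33  1.14  0.7 ]
```

Request:
carry_out:
  rows:
    - [[-2.2, -2.7, -0.2, 6.8], [-4.4, -5.4, -0.4, 13.6], [-6.6, -8.1, -0.6, 20.4], [-8.8, -10.8, -0.8, 27.2], [-11.1, -13.5, -0.8, 33.9]]
  hand: 7

```text
time: 23.1
eef_pos: [0.5012, 0.1483, 0.1399]
tcp_rot: [0.001, 0.245, 0.97, 0.0]
force: [1.3, 0.3, 0.2]
grip_width: 0.0701
finger_force: 0.0
```

Request:
carry_out:
  rows:
    - [[-3.2, -2.6, 0, 6.4], [-6.4, -5.2, 0, 12.8], [-9.6, -7.8, 0, 19.2], [-12.8, -10.4, 0, 25.6], [-16, -13, 0, 32]]

```text
time: 23.6
eef_pos: [0.5807, -0.0421, 0.1397]
tcp_rot: [0.0, 0.502, 0.865, 0.0]
force: [0.8, 0.2, 0.6]
grip_width: 0.0702
finger_force: 0.0
```

Request:
carry_out:
  rows:
    - [[-4.5, -1.1, 0, 6], [-9, -2.2, 0, 12], [-13.5, -3.3, 0, 18], [-18, -4.2, 0, 24], [-19.8, -4.6, 0, 24.2]]

```text
time: 24.1
eef_pos: [0.6391, -0.2409, 0.1391]
tcp_rot: [0.001, 0.674, 0.739, -0.0]
force: [-0.8, 0.3, -0.2]
grip_width: 0.0702
finger_force: 0.0
```

Request:
carry_out:
  rows:
    - [[0, 0, 0.5, 0], [0, 0, 1, 0], [0, 0, 1.5, 0], [0, 0, 2, 0], [0, 0, 2, 0]]

```text
time: 24.6
eef_pos: [0.6387, -0.2341, 0.1181]
tcp_rot: [-0.001, 0.67, 0.742, -0.0]
force: [-0.6, 0.2, 0.1]
grip_width: 0.0701
finger_force: 0.0
```

Run:
```python
from h import *
plan((.639,-.2345,.012,95.8))
print(robot.state()["joint_pos"].round(2))
s=robot.get_image("scene")[:,:,::-1];t=robot.get_image("top")[:,:,::-1]
cv2.imwrite("pics/b6.png",np.hstack([cv2.resize(t[130:310,60:240],(400,400)),cv2.resize(s[180:300,100:220],(400,400))]))
```

```text
to [ 6.39e-01 -2.34e-01  1.20e-02  9.58e+01] row [-0.   0.  10.6  0. ] len 10.6
[ 0.75  0.63 -0.68  1.4   0.4   1.26  0.14]
```

View pics/b6.png

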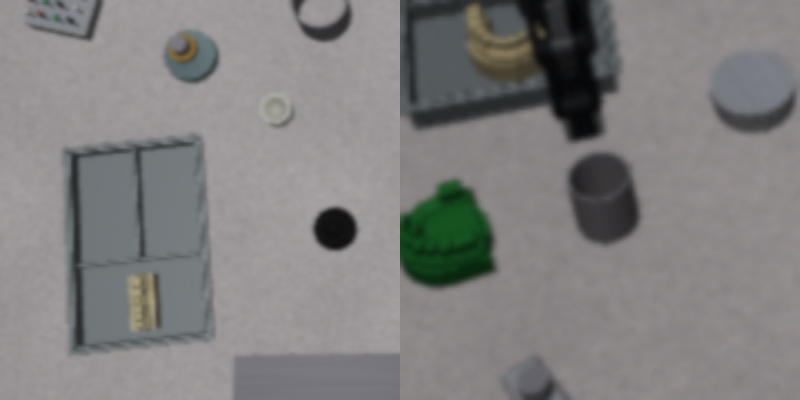

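The quadrant (143,302) lies flat and centred in the wide compartment. The gripper is over the narrow ring (603,200).

Request:
carry_out:
  rows:
    - [[0, 0, 3, 0], [0, 0, 6, 0], [0, 0, 9, 0], [0, 0, 10.3, 0], [0, 0, 10.6, 0]]

```text
time: 25.2
eef_pos: [0.6384, -0.2349, 0.0116]
tcp_rot: [-0.001, 0.671, 0.742, -0.0]
force: [-0.1, 0.5, -0.2]
grip_width: 0.07
finger_force: 0.0
```

Request:
carry_out:
  rows:
    - [[0, 0, 0, 0], [0, 0, 0, 0], [0, 0, 0, 0], [0, 0, 0, 0], [0, 0, 0, 0]]
  hand: 3.4
  grip_force: 25

```text
time: 25.7
eef_pos: [0.6403, -0.2355, 0.0148]
tcp_rot: [0.001, 0.671, 0.741, 0.001]
force: [-1.0, 0.7, 6.6]
grip_width: 0.0388
finger_force: 25.4
```

Request:
carry_out:
  rows:
    - [[0, 0, 0, 0], [0, 0, -1, 0], [0, 0, -4, 0], [0, 0, -8, 0], [0, 0, -12, 0]]

```text
time: 26.2
eef_pos: [0.6387, -0.2351, 0.1347]
tcp_rot: [-0.0, 0.671, 0.742, -0.0]
force: [1.2, 0.5, -1.3]
grip_width: 0.0391
finger_force: 25.4
```

Run:
```python
from h import *
plan((.59,-.04,.13,95.8),(.53,.14,.13,95.8),(.469,.316,.13,95.8),(.469,.316,.022,95.8))
```

```text
to [ 5.90e-01 -4.00e-02  1.30e-01  9.58e+01] row [19.9 -2.9  0.5 -0.1] len 20.1
to [ 0.53  0.14  0.13 95.8 ] row [18.5 -4.2 -0.  -0. ] len 19.0
to [ 0.469  0.316  0.13  95.8  ] row [18.1 -4.3 -0.  -0. ] len 18.6
to [4.69e-01 3.16e-01 2.20e-02 9.58e+01] row [ 0.   0.  10.8 -0. ] len 10.8
```

Request:
carry_out:
  rows:
    - [[4, -0.6, 0, 0], [8, -1.2, 0, 0], [12, -1.8, 0, 0], [16, -2.4, 0, 0], [19.9, -2.9, 0, 0]]

```text
time: 26.7
eef_pos: [0.5898, -0.0385, 0.1337]
tcp_rot: [0.0, 0.671, 0.742, -0.0]
force: [-1.2, 0.6, -1.3]
grip_width: 0.039
finger_force: 25.5
```

Request:
carry_out:
  rows:
    - [[3.7, -0.8, 0, 0], [7.4, -1.6, 0, 0], [11.1, -2.5, 0, 0], [14.8, -3.4, 0, 0], [18.5, -4.2, 0, 0]]

```text
time: 27.2
eef_pos: [0.5295, 0.1411, 0.1337]
tcp_rot: [0.001, 0.671, 0.742, 0.0]
force: [0.3, -0.4, -0.1]
grip_width: 0.0389
finger_force: 25.5
```

Request:
carry_out:
  rows:
    - [[4, -1, 0, 0], [8, -2, 0, 0], [12, -3, 0, 0], [16, -3.8, 0, 0], [18.1, -4.3, 0, 0]]

```text
time: 27.7
eef_pos: [0.4673, 0.3192, 0.1339]
tcp_rot: [-0.0, 0.67, 0.743, 0.001]
force: [0.2, -0.9, -0.8]
grip_width: 0.0389
finger_force: 25.5
```

Request:
carry_out:
  rows:
    - [[0, 0, 1, 0], [0, 0, 2, 0], [0, 0, 3, 0], [0, 0, 3, 0], [0, 0, 3, 0]]

```text
time: 28.2
eef_pos: [0.4697, 0.3147, 0.1025]
tcp_rot: [0.0, 0.671, 0.741, -0.0]
force: [-0.2, 0.3, -0.4]
grip_width: 0.0396
finger_force: 25.5
```

Run:
```python
from h import *
plan((.469,.316,.022,95.8))
print(robot.state()["joint_pos"].round(2))
s=robot.get_image("scene")[:,:,::-1];t=robot.get_image("top")[:,:,::-1]
cv2.imwrite("pics/b7.png",np.hstack([cv2.resize(t[130:310,60:240],(400,400)),cv2.resize(s[80:240,260:420],(400,400))]))
```

```text
to [4.69e-01 3.16e-01 2.20e-02 9.58e+01] row [ 0.1 -0.1  8.1 -0.2] len 8.1
[ 0.06  0.46 -0.9   1.73  0.39  1.14 -0.86]
```

View pics/b7.png

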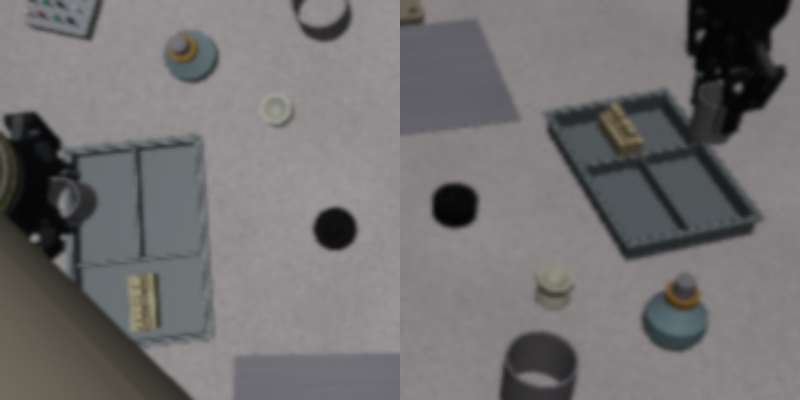

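The ring (710,112) is held upright above the outer narrow compartment. I'll lower it.

Request:
carry_out:
  rows:
    - [[0.1, -0.1, 2, 0], [0.1, -0.1, 4.5, 0], [0.1, -0.1, 6.8, 0], [0.1, -0.1, 7.9, 0], [0.1, -0.1, 8.1, 0]]

```text
time: 28.8
eef_pos: [0.4679, 0.3161, 0.021]
tcp_rot: [-0.0, 0.671, 0.741, -0.001]
force: [-0.4, 0.5, -0.7]
grip_width: 0.0387
finger_force: 25.5
```

Request:
carry_out:
  rows:
    - [[0, 0, 0, 0], [0, 0, 0.1, 0], [0, 0, 0.2, 0], [0, 0, 0.3, 0], [0, 0, 0.3, 0]]

```text
time: 29.3
eef_pos: [0.4683, 0.3165, 0.0189]
tcp_rot: [0.0, 0.671, 0.742, 0.0]
force: [0.4, -0.5, -0.6]
grip_width: 0.0391
finger_force: 25.5
```

Request:
carry_out:
  rows:
    - [[0, 0, 0.05, 0], [0, 0, 0.1, 0], [0, 0, 0.15, 0], [0, 0, 0.15, 0], [0, 0, 0.15, 0]]

```text
time: 29.8
eef_pos: [0.4683, 0.3165, 0.0177]
tcp_rot: [0.0, 0.671, 0.742, -0.0]
force: [-1.4, -2.3, 5.4]
grip_width: 0.039
finger_force: 26.0
```

Contact at 5 N. I'll release and go for the former.

Request:
carry_out:
  rows:
    - [[0, 0, 0, 0], [0, 0, 0, 0], [0, 0, 0, 0], [0, 0, 0, 0], [0, 0, 0, 0]]
  hand: 5.6

```text
time: 30.3
eef_pos: [0.4682, 0.3165, 0.0172]
tcp_rot: [0.0, 0.671, 0.742, -0.0]
force: [0.4, 0.0, 0.1]
grip_width: 0.0558
finger_force: 0.0
```

Request:
carry_out:
  rows:
    - [[0, 0, -1, 0], [0, 0, -3, 0], [0, 0, -6, 0], [0, 0, -9, 0], [0, 0, -12, 0]]

```text
time: 30.8
eef_pos: [0.4681, 0.3166, 0.1392]
tcp_rot: [0.0, 0.671, 0.742, 0.0]
force: [-0.3, 0.4, -0.4]
grip_width: 0.0559
finger_force: 0.0
```

Run:
```python
from h import *
plan((.457,.19,.135,95.8),(.4435,.074,.135,95.8),(.4435,.074,.006,95.8))
print(robot.state()["joint_pos"].round(2))
```

```text
to [ 0.457  0.19   0.135 95.8  ] row [-12.5  -2.4   0.4  -0.1] len 12.7
to [4.44e-01 7.40e-02 1.35e-01 9.58e+01] row [-11.4  -2.5  -0.   -0. ] len 11.7
to [4.44e-01 7.40e-02 6.00e-03 9.58e+01] row [ 0.   0.  12.9 -0. ] len 12.9
[ 0.08  0.42 -0.92  1.7   0.36  1.2  -0.84]
```

Request:
carry_out:
  rows:
    - [[-4.5, -0.9, 0.1, 0], [-9, -1.8, 0.2, 0], [-13.5, -2.7, 0.3, 0], [-18, -3.7, 0.4, 0], [-22, -4.5, 0.4, 0]]
  hand: 7.5

```text
time: 31.3
eef_pos: [0.4449, 0.091, 0.1338]
tcp_rot: [0.001, 0.671, 0.741, -0.0]
force: [1.1, 0.8, -0.2]
grip_width: 0.075
finger_force: 0.0
```

Request:
carry_out:
  rows:
    - [[-1.9, -0.4, 0, 0], [-1.9, -0.4, 1, 0], [-1.9, -0.4, 2, 0], [-1.9, -0.4, 2, 0], [-1.9, -0.4, 2, 0]]

```text
time: 31.8
eef_pos: [0.443, 0.0753, 0.1131]
tcp_rot: [-0.001, 0.67, 0.742, 0.0]
force: [0.5, 0.7, 0.1]
grip_width: 0.075
finger_force: 0.0
```

Run:
```python
from h import *
plan((.4435,.0735,.007,95.8))
s=robot.get_image("scene")[:,:,::-1];t=robot.get_image("top")[:,:,::-1]
cv2.imwrite("pics/b8.png",np.hstack([cv2.resize(t[130:310,60:240],(400,400)),cv2.resize(s[80:240,260:420],(400,400))]))
```

```text
to [4.44e-01 7.40e-02 7.00e-03 9.58e+01] row [-0.2  0.  10.6  0.1] len 10.6
```

View pics/b8.png

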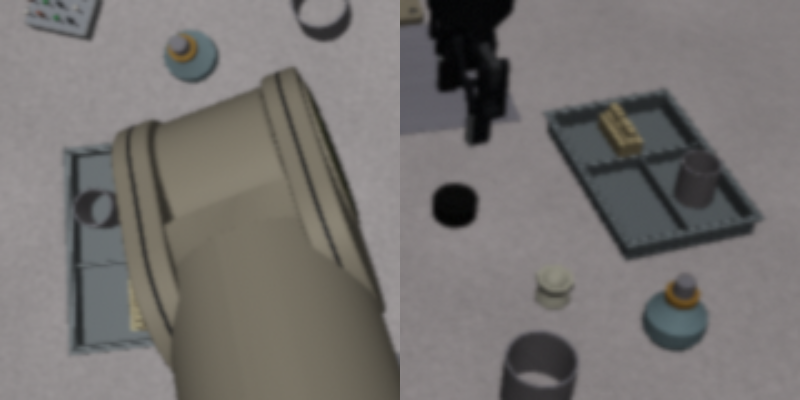

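The narrow ring (697,178) stands upright in the outer narrow compartment, and the gripper is over the former (455,205).

Request:
carry_out:
  rows:
    - [[-0.1, 0, 3, 0], [-0.1, 0, 6, 0], [-0.1, 0, 9, 0], [-0.1, 0, 10.3, 0], [-0.1, 0, 10.5, 0]]

```text
time: 32.4
eef_pos: [0.4426, 0.0733, 0.0074]
tcp_rot: [-0.001, 0.671, 0.742, -0.001]
force: [0.1, 0.3, 0.3]
grip_width: 0.0747
finger_force: 0.0
```

Request:
carry_out:
  rows:
    - [[0, 0, 0, 0], [0, 0, 0, 0], [0, 0, 0, 0], [0, 0, 0, 0], [0, 0, 0, 0]]
  hand: 3.8
  grip_force: 25

```text
time: 32.9
eef_pos: [0.4445, 0.073, 0.0098]
tcp_rot: [0.001, 0.671, 0.742, 0.001]
force: [-2.4, 0.9, 5.4]
grip_width: 0.0436
finger_force: 24.6
```

Request:
carry_out:
  rows:
    - [[0, 0, 0, 0], [0, 0, -1, 0], [0, 0, -4, 0], [0, 0, -8, 0], [0, 0, -12, 0]]

```text
time: 33.4
eef_pos: [0.4431, 0.0732, 0.1306]
tcp_rot: [0.0, 0.671, 0.742, 0.0]
force: [0.4, -2.0, -1.1]
grip_width: 0.0431
finger_force: 25.7
```

Run:
```python
from h import *
plan((.4755,.2475,.128,95.8),(.4755,.2475,.015,95.8))
```

```text
to [ 0.476  0.248  0.128 95.8  ] row [17.   5.   0.3 -0. ] len 17.7
to [4.76e-01 2.48e-01 1.50e-02 9.58e+01] row [ 0.   0.  11.3 -0. ] len 11.3
```

Request:
carry_out:
  rows:
    - [[4, 1.2, 0, 0], [8, 2.4, 0, 0], [12, 3.6, 0, 0], [16, 4.7, 0, 0], [17, 5, 0, 0]]

```text
time: 33.9
eef_pos: [0.4757, 0.2519, 0.1299]
tcp_rot: [-0.001, 0.669, 0.743, 0.002]
force: [-0.4, -0.3, 0.5]
grip_width: 0.0434
finger_force: 25.8
```

Request:
carry_out:
  rows:
    - [[0, 0, 1, 0], [0, 0, 2, 0], [0, 0, 3, 0], [0, 0, 3, 0], [0, 0, 3, 0]]

```text
time: 34.4
eef_pos: [0.4762, 0.2459, 0.098]
tcp_rot: [0.0, 0.671, 0.741, -0.0]
force: [-0.2, -1.0, -0.6]
grip_width: 0.0433
finger_force: 25.8
```

Run:
```python
from h import *
plan((.4755,.2475,.016,95.8))
s=robot.get_image("scene")[:,:,::-1];t=robot.get_image("top")[:,:,::-1]
cv2.imwrite("pics/b9.png",np.hstack([cv2.resize(t[130:310,60:240],(400,400)),cv2.resize(s[80:240,260:420],(400,400))]))
```

```text
to [4.76e-01 2.48e-01 1.60e-02 9.58e+01] row [ 0.2 -0.1  8.2 -0.1] len 8.2
```

View pics/b9.png

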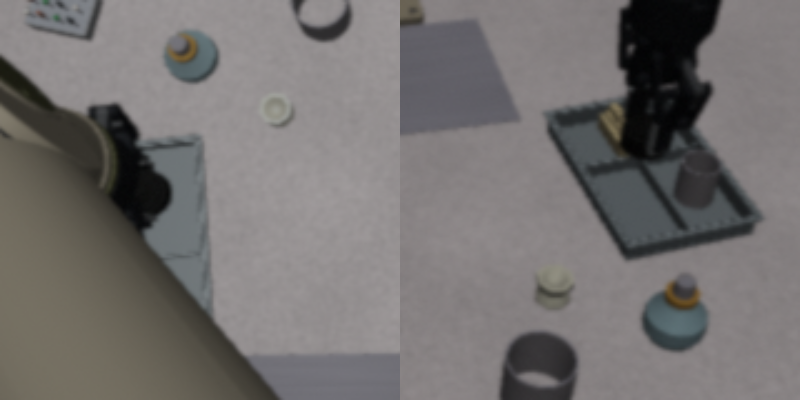

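The former (648,140) is held level above the inner narrow compartment. I'll lower it.

Request:
carry_out:
  rows:
    - [[0.1, 0, 2, 0], [0.1, 0, 4.5, 0], [0.1, 0, 6.8, 0], [0.1, 0, 7.9, 0], [0.1, 0, 8.2, 0]]

```text
time: 35.0
eef_pos: [0.4758, 0.2477, 0.0156]
tcp_rot: [-0.0, 0.671, 0.742, -0.001]
force: [0.5, 0.1, -0.4]
grip_width: 0.0429
finger_force: 25.8
```

Request:
carry_out:
  rows:
    - [[0, 0, 0, 0], [0, 0, 0.1, 0], [0, 0, 0.2, 0], [0, 0, 0.3, 0], [0, 0, 0.3, 0]]

```text
time: 35.5
eef_pos: [0.4762, 0.2479, 0.0135]
tcp_rot: [0.0, 0.671, 0.742, 0.0]
force: [-0.1, 0.5, -0.9]
grip_width: 0.043
finger_force: 25.8
```

Request:
carry_out:
  rows:
    - [[0, 0, 0.05, 0], [0, 0, 0.1, 0], [0, 0, 0.12, 0], [0, 0, 0.12, 0], [0, 0, 0.12, 0]]

```text
time: 36.0
eef_pos: [0.4763, 0.248, 0.0128]
tcp_rot: [0.0, 0.671, 0.742, -0.0]
force: [-3.2, -1.8, 9.4]
grip_width: 0.0431
finger_force: 26.7
```

Request:
carry_out:
  rows:
    - [[0, 0, 0, 0], [0, 0, 0, 0], [0, 0, 0, 0], [0, 0, 0, 0], [0, 0, 0, 0]]
  hand: 6

```text
time: 36.5
eef_pos: [0.4761, 0.2479, 0.012]
tcp_rot: [-0.0, 0.671, 0.742, -0.0]
force: [-0.4, 1.0, -0.0]
grip_width: 0.0601
finger_force: 0.0
```

Request:
carry_out:
  rows:
    - [[0, 0, -1, 0], [0, 0, -3, 0], [0, 0, -6, 0], [0, 0, -10, 0], [0, 0, -14, 0]]

```text
time: 37.0
eef_pos: [0.4756, 0.2481, 0.154]
tcp_rot: [-0.0, 0.671, 0.742, -0.0]
force: [0.8, -0.1, -0.0]
grip_width: 0.06
finger_force: 0.0
```

Request:
carry_out:
  rows:
    - [[-4, 0, -1, 0], [-8, 0, -2, 0], [-12, 0, -3, 0], [-16, 0, -3, 0], [-20, 0, -3, 0]]

```text
time: 37.5
eef_pos: [0.4962, 0.0475, 0.1833]
tcp_rot: [0.001, 0.671, 0.742, 0.0]
force: [0.3, -0.2, -0.2]
grip_width: 0.0599
finger_force: 0.0
```

Request:
carry_out:
  rows:
    - [[0, 0, 0, 0], [0, 0, 0, 0], [0, 0, 0, 0], [0, 0, 0, 0], [0, 0, 0, 0]]

```text
time: 38.0
eef_pos: [0.496, 0.0501, 0.1822]
tcp_rot: [0.0, 0.67, 0.742, 0.0]
force: [0.0, 0.0, -0.3]
grip_width: 0.0601
finger_force: 0.0
```

Run:
```python
from h import *
s=robot.get_image("scene")[:,:,::-1]
cv2.imwrite("pics/end.png",cv2.resize(s[80:300,60:460],None,fx=2,fy=2))
```

```text
(no output)
```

View pics/end.png

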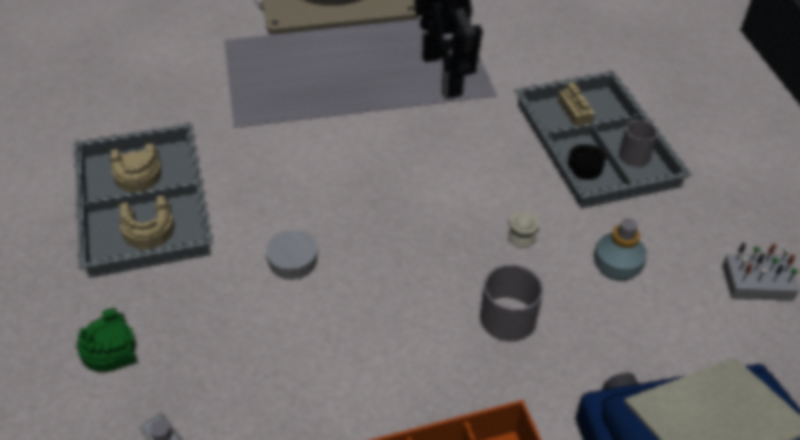

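All five pieces stand in their compartments: upper (135,165), lower (147,222), quadrant (577,102), former (587,160) and ring (638,142). The wide ring (510,302) and burner (620,250) are untouched, and the arm is clear.

```bash
python3 -c "
from plant import robot
print(robot.finish_job())"
```

```text
the job is handed in; nothing more can be done
None
```

I made up both cases and handed the job in at about 38 s of the 125 s allowed: the final picture shows all five pieces standing in their own compartments, and the wide ring, burner and green look-alike untouched.

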